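Park the gate lever and hold a ravioli mould in the press corner

ROBOT

A 6-joint arm with a two-finger parallel gripper is mounted at the origin on the work surface. World frame = base frame: x ahead of the robot, y to its left, z up, the work surface at z = 0. Lengths are in m, angles in rad, forces in N, time in s.
With the tool pointing down it reaches from about 0.3 to 0.775 m from the base axis. Payload 14.6 kg.
Tool frame: the origin (TCP) lies midway between the tips of the shut fingers; the grasp point (between the pads) lies 19 mm behind it (ctrl.grip_depth is the distance from the TCP to the grasp point, in m); z points along the fingers, x is the direction in which the jaws open and shut, and the axes are right-handed (so a half turn about z gives the same grasp; the last joint's range is limited). The gripper opens to 94 mm and grips with 3 to 60 N. Pads are 16 mm wide; open, the fingers measure 119 mm over their backs; the gripper's body (75 mm by 177 mm) begins 78 mm behind the grasp point.
Start: joints at [-1.177, 0.3, 1.521, -0, 1.321, -0.067], TCP at [0.245, -0.493, 0.205] pointing down, gripper open.
Joint ranges: [-3.03, 3.03], [-0.79, 2.21], [0.23, 2.52], [-1.04, 4.18], [0, 3.07], [-2.55, 2.55]. Speed limits (rad/s): [2.22, 2.22, 2.57, 3.14, 3.14, 3.14].

INTERFACE

Orientations are given as [roll, pitch, yaw] about the fixed x, y, z axes, in that order (R = Rz(yaw) Ry(pitch) Rx(roll)).
In Python, from station import ctrl gives the robot as it stands.
- The arm moves only by the tool play_rows, never from a script. Its argument "steps" is a list that holds one entry, the list of rows, each a list of 7 numbers: the shift along the tool's x, y, z in cm, then the turn, a rotation vector about the tool's x, y, z in rad, then the opening, from 0 (shut) to 1 (fully open). In form: [[[x, y, z, ax, ay, az, hand], ...]]. A call has 1 to 20 rows; each row is the pose to reach, as a shift and turn from the pose measured when the call began, along the tool's axes at that moment; what a row does not reach only later rows make up. A row lasts 1/12 s, in which the tool goes at most 41.7 mm and 7.16 degrees, less where a joint would pass 70% of its speed; a pose out of reach is approached as far as the arm can. A call with a gripper value outside its range is refused whole. The fingers move at their own pace and stop on an object; "force" is the grip in N (left out, the last holds). Time passes only in rows, so rows that repeat a pose let the fingers close. It gives the time, the measured TCP pose, the force and the opening at its end, in the units of the state.
- ctrl.get_obs(): the state, without advancing time (a new reading comes with each control period).
- ctrl.camera(name): name is "scene" or "top" or "wrist"; returns a dict with "frame" (400x640x3 uint8, blue, green, red), "fovy" (degrees; the focal length in pixels is half the picture's height over the tangent of half this angle, whatever the lens; pixels are square), "cx", "cy" (the principal point, pixels), "world_to_cam" (4x4, takes a point from world to camera coordinates). Camera axes: x right, y up, looking along -z (the intrinsics and any distortion apply to the point x, -y, -z); pixel columns grow to the right and rows downward; lengths in m; the calibration is good to about 2 mm. A picture is of the moment at which its call begins. There is no depth.
- ctrl.hand_in(): hands the job in, once; it reports no verdict.
The state is a dict: "time_s": time; "qpos": joint angles; "joint_vel": joint speeds; "tau": joint torques, N m; "ee_pos": TCP position; "eef_rot": TCP orientation; "force": force on the tool from outside, world axes, zero at the start; "moment": the same for the moment, N m; "grip_width": finger opening in m.
Only numpy, scipy, OpenCV 4.12 (cv2) and the standard library are available. Lean on these libraries where they do the work, as an engineer would, in place of code of your own. Each camera call takes 0.05 s, during which the arm holds its last target. There are 200 camera calls.

TASK

Swing the gate lever of the ravioli press round until its arm stands in the middle of the only gap in the curved steel rim, its marked notch, so that the gate is out of the way. Then take the mould by its wooden rib, set it flat on the white bed and press it home into the corner, long side flush on the side stop and short end flush on the far stop, and finish while still holding it there, pushing firmly against both stops at once. Leave the spray bottle, the bowl and the carton where they are.

Things in the scene. Friction and masses are not known exactly. Their poses are not given: they have to be found in the camera images.
- press_bed: White plastic slab 250 x 350 x 12 mm, fixed, lying on the steel table, turned by up to 0.3 rad; carries the stops, the curved rim and the gate lever. Origin on the table plane; the slab spans x -145 to +105 mm and y -120 to +230 mm from it. x points away from the robot towards the far stop, y to the left towards the side stop, z up.
- far_stop: Stainless bar 14 x 70 x 22 mm high standing on the bed, across the bed's x. Origin: middle of its underside. The mould's short end goes against its face that looks to the bed's -x (the corner's x).
- side_stop: Stainless bar 110 x 14 x 22 mm high standing on the bed, along the bed's x. Origin: middle of its underside. The mould's long side goes against its face that looks to the bed's -y (the corner's y).
- corner (a point): Inner corner between the faces of the two stops, on the bed's top face, same axes as press_bed; at (75, 20, 12) mm from the bed's origin. Free bed lies towards -x and -y. The seated mould's centre is at (-45, -35) mm from here.
- pivot (a point): Point on the lever's vertical turning axis, on the bed's top face, same axes as press_bed; at (25, 70, 12) mm from the bed's origin.
- notch (a point): Middle of the only gap in the curved steel rim that stands 28 mm high on the bed, 142 mm from the pivot, outside the knob's path; this point is at the rim's top. The gap is 28 mm wide. The lever's arm points at it at joint value 1.2.
- gate_lever (a joint): Angle of the dark steel lever about the pivot, rad, 0 to 1.65, growing clockwise from above; starts at 0 to 0.25. At 0 its handle arm points along the bed's -x and its 85 mm gate arm, with a down-turned tip, along -y, barring the corner. At 1.2 the handle arm points into the rim's gap. Stays where left (friction about 2 N at the knob), no click; can be pushed past the gap.
- gate_knob (a point): Centre of the top of the lever's upright round black knob, 22 mm in diameter and 46 mm tall, 110 mm from the pivot; the top is 100 mm above the table, the arm below it is 12 mm wide with its upper face 54 mm above the table and ends 20 mm beyond the knob's axis.
- mould: Aluminium block 90 x 70 x 24 mm with an upright wooden rib 64 x 18 mm, 42 mm tall, on the middle of its top (66 mm high in all), rib and block long along its own x, about 0.45 kg (mass varies). Starts flat on the table at the robot's right. Origin: centre of its underside; either way round is right.
- spray_bottle: Bystander: green spray bottle, 80 mm in diameter, 213 mm tall. Origin: centre of its underside.
- bowl: Bystander: steel bowl, 150 mm in diameter, 60 mm high. Origin: centre of its underside.
- carton: Bystander: open brown carton 120 x 160 x 45 mm. Origin: centre of its underside.
Not all that is in view belongs to the job. Of the things shaped like the mould, the aluminium one is meant.

How it is judged:
By the outcome, as a careful person would: the job done as asked, in the order asked, and still so for the second after the job is handed in, while the arm keeps its last pose, push and grip.
It also fails if it takes over 72 s, if anything falls off the work surface, if the arm or the gripper's body presses on something with over 40 N, if the wrist force passes 120 N, or if a joint passes its speed limit or range.

## Working session

There is one attempt and no reset: what is moved stays moved. The work goes in short steps, Python scripts to look and compute and a tool call to move; the robot and the scene stay as the last step left them, time stands still between calls to the robot, and variables do not carry over. Pictures are saved under pics/ and viewed, about 8 in all and at most 12, crops included, and the job is handed in when it is done.

Besides the shell and the picture viewer there is one more tool, called after "Emit:" as name(argument=value, ...) on one line, values as JSON. play_rows: Moves the arm, as the interface text tells. Its arguments: {"type":"object","properties":{"steps":{"type":"array"},"force":{"type":"number"}},"required":["steps"]}

```bash
ls; mkdir -p pics; cat > h.py <<'E'
import numpy as np, cv2
from station import ctrl
def cam(n):
    c=ctrl.camera(n); c['f']=200/np.tan(np.radians(c['fovy'])/2); return c
def ray(c,u,v):
    M=np.linalg.inv(c['world_to_cam']); d=M[:3,:3]@np.array([(u-c['cx'])/c['f'],-(v-c['cy'])/c['f'],-1]); return M[:3,3],d
def onz(c,u,v,z):
    o,d=ray(c,u,v); return o+d*(z-o[2])/d[2]
def proj(c,p):
    q=c['world_to_cam']@np.append(p,1); return np.array([c['cx']+c['f']*q[0]/-q[2], c['cy']-c['f']*q[1]/-q[2]])
E
python3 - <<'E'
from h import *
for n in('scene','top','wrist'):
    c=cam(n); cv2.imwrite(f'pics/{n}0.png',c['frame']); print(n,{k:v for k,v in c.items() if k!='frame'})
print(ctrl.get_obs())
E
```

```text
pics
scene {'fovy': 49.59999920512024, 'cx': 312.65706605517363, 'cy': 200.6051268581464, 'world_to_cam': array([[-0.18082671,  0.9834736 , -0.00902111,  0.07094363],
       [-0.79808782, -0.14136803,  0.58572255,  0.35564237],
       [ 0.57476737,  0.11311392,  0.81046142, -1.58249555],
       [ 0.        ,  0.        ,  0.        ,  1.        ]]), 'f': np.float64(432.83966539217874)}
top {'fovy': 44.372863862267806, 'cx': 312.80974191810594, 'cy': 197.36210453322738, 'world_to_cam': array([[-1.14143655e-02, -9.99934853e-01,  3.78023811e-05,
         2.05967860e-02],
       [ 9.90145477e-01, -1.12973416e-02,  1.39586193e-01,
        -5.07812765e-01],
       [-1.39576672e-01,  1.63071767e-03,  9.90209924e-01,
        -1.38903534e+00],
       [ 0.00000000e+00,  0.00000000e+00,  0.00000000e+00,
         1.00000000e+00]]), 'f': np.float64(490.41697975515194)}
wrist {'fovy': 60.15603038658637, 'cx': 315.56893162484994, 'cy': 203.09557962966076, 'world_to_cam': array([[ 4.44322577e-01, -8.95866861e-01, -1.19130790e-04,
        -5.49203999e-01],
       [ 8.60479907e-01,  4.26808727e-01, -2
[... 203 characters left out ...]
0e+00]]), 'f': np.float64(345.32342620541584)}
{'time_s': 0.15, 'qpos': array([-1.17658820e+00,  3.00324501e-01,  1.52143469e+00, -2.85593510e-06,
        1.32069814e+00, -6.66297075e-02]), 'joint_vel': array([ 0.00017107, -0.00155353, -0.00334765, -0.00103892, -0.00018976,
       -0.00174973]), 'tau': array([ 1.17200201e-03, -5.31963444e+01, -3.52824819e+01,  7.07777822e-02,
        2.35742913e-02, -7.95711230e-05]), 'ee_pos': array([ 0.24448983, -0.49244908,  0.20502868]), 'eef_rot': array([-3.14153784e+00,  8.62942475e-04, -1.10995776e+00]), 'force': array([ 0.72973645, -0.92031576,  0.17166327]), 'moment': array([-0.00845141,  0.05106101,  0.00332773]), 'grip_width': 0.09429574286298495}
```

View pics/top0.png

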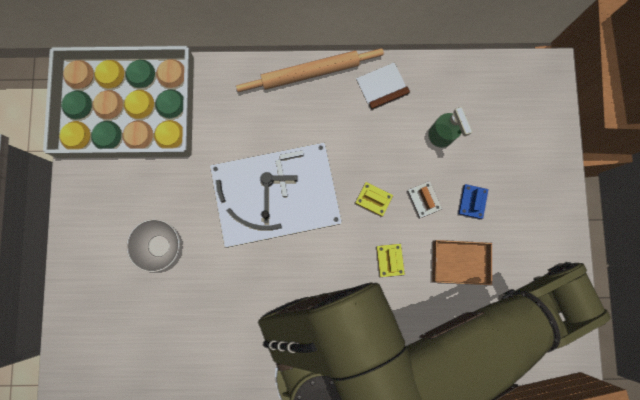

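View pics/scene0.png

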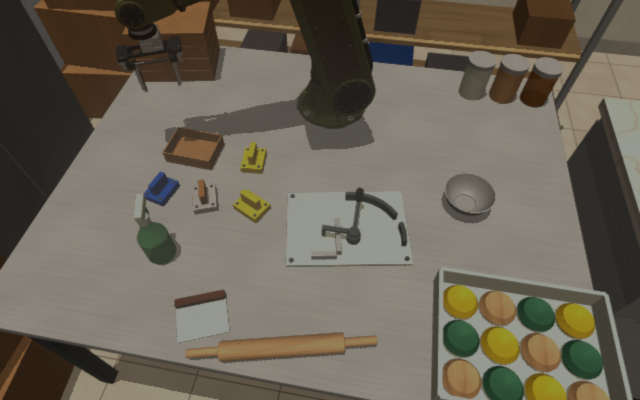

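The top view shows four mould-shaped things: yellow at (374,199), yellow at (390,260), blue at (473,201), and bare metal with a wood-coloured rib at (424,198). The last one fits "aluminium with wooden rib". The bed is at about (275,195), with the lever pivot at (267,180), the knob at (265,215) and the rim gap near (226,206). I'll measure these and confirm the mould with one crop.

```bash
cat > m0.py <<'E'
from h import *
t=cam('top'); s=cam('scene')
def big(mask,x0,x1,y0,y1):
    m=np.zeros_like(mask); m[y0:y1,x0:x1]=mask[y0:y1,x0:x1]
    cs,_=cv2.findContours(m,cv2.RETR_EXTERNAL,cv2.CHAIN_APPROX_NONE); return max(cs,key=cv2.contourArea)
T=t['frame']; 
print('bed px',T[230,240],'table',T[250,350],'mould',T[193,416],T[197,428])
from_ = T.astype(int)
white=((from_[...,0]-from_[...,2]>-2)&(from_.min(2)>150)).astype(np.uint8)*255
white=cv2.morphologyEx(white,cv2.MORPH_CLOSE,np.ones((25,25),np.uint8))
b=big(white,195,355,135,260); print('area',cv2.contourArea(b))
P=np.array([onz(t,*(p[0]+0.0),0.012)[:2] for p in b]).astype(np.float32)
r=cv2.minAreaRect(P); print('bed',r); print(cv2.boxPoints(r))
a=cv2.resize(T[140:275,205:345],None,fx=4,fy=4,interpolation=cv2.INTER_CUBIC)
d=cv2.resize(T[170:240,390:500],None,fx=2,fy=2,interpolation=cv2.INTER_CUBIC)
o=np.zeros((540,790,3),np.uint8); o[:,:560]=a; o[:140,565:785]=d
S=cv2.resize(s['frame'][170:225,180:290],None,fx=2,fy=2,interpolation=cv2.INTER_CUBIC); o[150:260,565:785]=S
cv2.imwrite('pics/crop1.png',o)
E
python3 m0.py
```

```text
bed px [205 194 188] table [162 169 178] mould [184 190 184] [ 64 107 161]
area 9618.0
bed ((0.5235692858695984, 0.12605753540992737), (0.24792230129241943, 0.3497595191001892), 10.958871841430664)
[[ 0.36862332  0.2741826 ]
 [ 0.4351141  -0.06919864]
 [ 0.67851526 -0.02206752]
 [ 0.6120245   0.3213137 ]]
```

View pics/crop1.png

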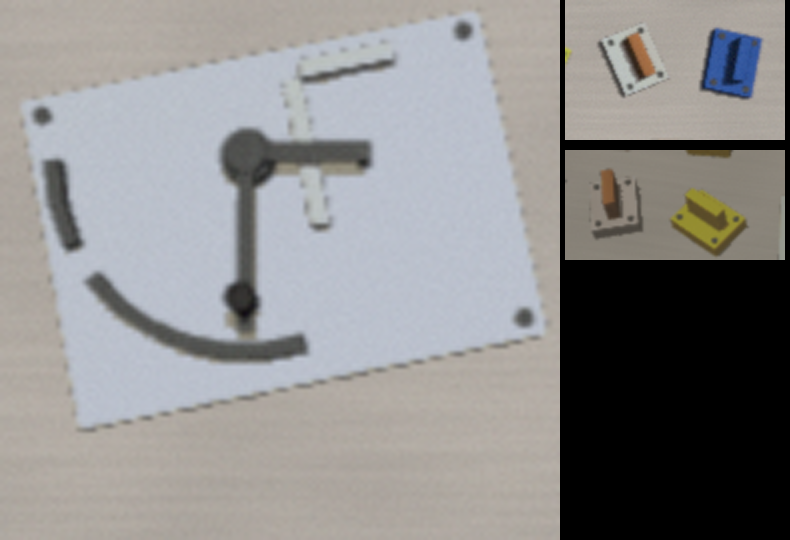

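The crop confirms it: the thing at (424,198) is bare metal with a wooden rib, so it is the mould; the others are painted. The bed fit gives 248 x 350 mm at yaw 0.191, which matches the given size. Next I check the derived features and measure the mould, knob and obstacles.

```bash
cat >> h.py <<'E'
YAW=0.1913; RB=np.array([[np.cos(YAW),-np.sin(YAW)],[np.sin(YAW),np.cos(YAW)]])
O=np.array([0.52357,0.12606])-RB@np.array([-.020,.055])
def W(x,y,z): return np.append(O+RB@np.array([x,y]),z)   # bed local (m) -> world, z from the table
def wood(c,x0,x1,y0,y1):
    h=cv2.cvtColor(c['frame'],cv2.COLOR_BGR2HSV); m=((h[...,0]<16)&(h[...,1]>110)).astype(np.uint8)
    k=np.zeros_like(m); k[y0:y1,x0:x1]=m[y0:y1,x0:x1]; return k
E
cat > m1.py <<'E'
from h import *
t=cam('top'); s=cam('scene')
for n,p in dict(corner=(.075,.02,.034),farR=(.075,-.05,.034),farL=(.075,.02,.034),pivot=(.025,.07,.012),notch=(-.0265,.2023,.040),knob0=(-.085,.07,.1),knobq=(.025-.11*np.cos(.25),.07+.11*np.sin(.25),.1),sideend=(-.05,.02,.034)).items():
    w=W(*p); a=proj(t,w); print(n,w.round(4),'top',a.round(1),'crop',((a-[205,140])*4).round(0),'scene',proj(s,w).round(1))
print('campos',np.linalg.inv(t['world_to_cam'])[:3,3].round(3),np.linalg.inv(s['world_to_cam'])[:3,3].round(3))
T=t['frame'].astype(int); m=((T.min(2)>165)&(abs(T[...,0]-T[...,2])<12)).astype(np.uint8)
k=np.zeros_like(m);k[178:222,403:445]=m[178:222,403:445]; k|=wood(t,403,445,178,222); k=cv2.morphologyEx(k,cv2.MORPH_CLOSE,np.ones((5,5),np.uint8))
c=max(cv2.findContours(k,0,1)[0],key=cv2.contourArea)
P=np.array([onz(t,*q[0],.024)[:2] for q in c],np.float32); print('mould',cv2.minAreaRect(P)); print(cv2.boxPoints(cv2.minAreaRect(P)).round(4))
for c_,b in((t,(403,445,178,222)),(s,(190,220,172,215))):
    w=wood(c_,*b); ys,xs=np.nonzero(w); print('wood n',len(xs),xs.min(),xs.max(),ys.min(),ys.max())
    r=cv2.minAreaRect(np.array([onz(c_,x,y,.066)[:2] for x,y in zip(xs,ys)],np.float32)); print('rib@.066',r)
print('bottle~',onz(t,443,128,.1),'carton',onz(t,433,241,.045),onz(t,492,285,.045),'yellow',onz(t,374,199,.02),onz(t,390,260,.02),'blue',onz(t,473,201,.02))
E
python3 m1.py
```

```text
corner [0.6235 0.1098 0.034 ] top [280.1 158.9] crop [300.  76.] scene [336.7 250.9]
farR [0.6368 0.041  0.034 ] top [303.4 154.2] crop [394.  57.] scene [311.1 251.2]
farL [0.6235 0.1098 0.034 ] top [280.1 158.9] crop [300.  76.] scene [336.7 250.9]
pivot [0.5649 0.1493 0.012 ] top [267.3 180. ] crop [249. 160.] scene [353.3 239. ]
notch [0.4892 0.2694 0.04  ] top [224.8 204.6] crop [ 79. 258.] scene [399.  217.9]
knob0 [0.4569 0.1284 0.1   ] top [271.9 212.9] crop [267. 292.] scene [352.9 189.5]
knobq [0.4551 0.1558 0.1   ] top [261.9 213.7] crop [228. 295.] scene [362.6 190.3]
sideend [0.5008 0.086  0.034 ] top [288.3 200.2] crop [333. 241.] scene [334.9 213.1]
campos [0.309 0.017 1.446] [1.206 0.16  1.075]
mould ((0.5021724700927734, -0.31394651532173157), (0.08809682726860046, 0.0676654577255249), 21.730379104614258)
[[ 0.4487 -0.2988]
 [ 0.4738 -0.3617]
 [ 0.5556 -0.3291]
 [ 0.5306 -0.2662]]
wood n 159 420 434 187 207
rib@.066 ((0.5002431273460388, -0.30861687660217285), (0.06012267246842384, 0.022946642711758614), 19.39356231689453)
wood n 98 198 204 180 197
rib@.066 ((0.5037005543708801, -0.31223979592323303), (0.06435327976942062, 0.016789108514785767), 22.365291595458984)
bottle~ [ 0.69287786 -0.35561683  0.1       ] carton [ 0.37719748 -0.32626251  0.045     ] [ 0.25183273 -0.48669021  0.045     ] yellow [ 0.50331066 -0.16479855  0.02      ] [ 0.32517687 -0.20583734  0.02      ] blue [ 0.49407468 -0.45508658  0.02      ]
```

```bash
cat >> h.py <<'E'
from scipy.spatial.transform import Rotation as Ro
def down(yaw): return Ro.from_euler('xyz',[np.pi,0,yaw])
def row(p,yaw,obs=None):
    o=obs or ctrl.get_obs(); R0=Ro.from_euler('xyz',o['eef_rot']); d=R0.inv().apply(np.array(p)-o['ee_pos'])*100
    return np.append(d,(R0.inv()*down(yaw)).as_rotvec()).round(3).tolist()
PIV=np.array([.025,.07])
def knob(q,z): return W(*(PIV+.11*np.array([-np.cos(q),np.sin(q)])),z)
def kyaw(q): return np.pi/2-q+YAW
E
python3 -c "
from h import *
print(knob(.18,.2),kyaw(.18),row(knob(.18,.2),kyaw(.18)))
print(row((.40,-.2,.22),.2))"
```

```text
[0.4549041  0.14809949 0.2       ] 1.5820963267948966 [-48.03, -47.33, 0.546, -0.0, 0.0, -2.692]
[-19.293, -26.934, -1.463, -0.0, 0.0, -1.31]
```

Emit:
play_rows(steps=[[[-6, -9, -1.5, 0, 0, -0.4, 1], [-12, -18, -1.5, 0, 0, -0.8, 1], [-19, -27, -1.5, 0, 0, -1.3, 1], [-25, -31, -1.5, 0, 0, -1.6, 1], [-30, -35, -1.2, 0, 0, -1.9, 1], [-36, -39, -0.8, 0, 0, -2.2, 1], [-42, -43, -0.4, 0, 0, -2.5, 1], [-48, -47.3, -0.4, 0, 0, -2.69, 1], [-48, -47.3, -0.4, 0, 0, -2.69, 1], [-48, -47.3, -0.4, 0, 0, -2.69, 1], [-48, -47.3, -0.4, 0, 0, -2.69, 1], [-48, -47.3, -0.4, 0, 0, -2.69, 1], [-48, -47.3, -0.4, 0, 0, -2.69, 1], [-48, -47.3, -0.4, 0, 0, -2.69, 1], [-48, -47.3, -0.4, 0, 0, -2.69, 1], [-48, -47.3, -0.4, 0, 0, -2.69, 1], [-48, -47.3, -0.4, 0, 0, -2.69, 1], [-48, -47.3, -0.4, 0, 0, -2.69, 1], [-48, -47.3, -0.4, 0, 0, -2.69, 1], [-48, -47.3, -0.4, 0, 0, -2.69, 1]]])

```text
time_s: 2.02
ee_pos: [0.4547, 0.1481, 0.2093]
eef_rot: [-3.141, -0.0, 1.397]
force: [-0.6, 0.4, 0.1]
grip_width: 0.0941
```

```bash
python3 -c "
from h import *
c=cam('wrist'); cv2.imwrite('pics/w1.png',c['frame'])
o=ctrl.get_obs(); print(o['time_s'],o['ee_pos'],o['eef_rot'],o['force'])
for n,p in dict(knob=knob(.18,.1),pivot=W(.025,.07,.06),notch=W(-.0265,.2023,.04),corner=W(.075,.02,.034)).items(): print(n,proj(c,p).round(1))
print(row(knob(.18,.064),kyaw(.18)))"
```

```text
2.0667 [0.4546957  0.1479015  0.20936542] [-3.14130777e+00 -1.05428335e-04  1.40650713e+00] [-0.45263629  0.30282411  0.39146079]
knob [314.6 200. ]
pivot [333.7 287.2]
notch [434.6 196.1]
corner [307.7 324.2]
[0.021, 0.021, 14.537, -0.0, -0.0, -0.176]
```

View pics/w1.png

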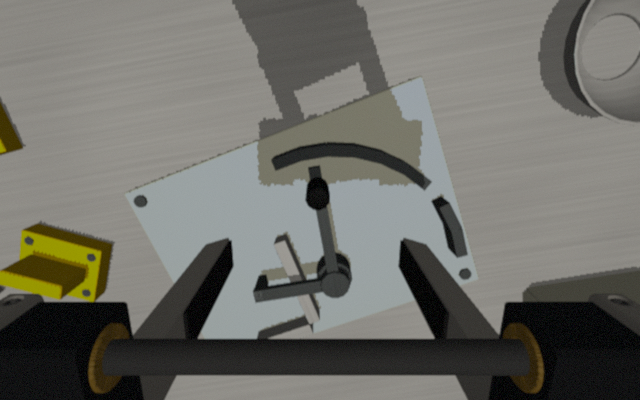

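Emit:
play_rows(steps=[[[0, 0, 0, 0, 0, -0.175, 1], [0, 0, 0, 0, 0, -0.175, 1], [0, 0, 0, 0, 0, -0.175, 1], [0, 0, 0, 0, 0, -0.175, 1], [0, 0, 0, 0, 0, -0.175, 1]]])

```text
time_s: 2.48
ee_pos: [0.4547, 0.1479, 0.2094]
eef_rot: [-3.141, -0.0, 1.578]
force: [-0.1, 0.2, -0.8]
grip_width: 0.0941
```

```bash
cat > m2.py <<'E'
from h import *
c=cam('wrist'); o=ctrl.get_obs(); print(o['time_s'],o['ee_pos'],o['eef_rot'],o['joint_vel'].round(3))
g=cv2.cvtColor(c['frame'],cv2.COLOR_BGR2GRAY)
print('cam',np.linalg.inv(c['world_to_cam'])[:3,3], 'tcp px',proj(c,o['ee_pos']))
for p in((-.145,-.12),(-.145,.23),(.105,.23)):
    u=proj(c,W(*p,.012)); 
    q=cv2.cornerSubPix(g,u.astype(np.float32).reshape(1,1,2),(14,14),(-1,-1),(3,50,.01)).ravel()
    w=onz(c,*q,.012); print('corner pred',u.round(1),'seen',q.round(1),'d mm bed',(RB.T@(w[:2]-O)*1000-np.array(p)*1000).round(1))
# rim gap: dark pixels, sampled on circle r=142 at z .04 about the pivot
for r in(.138,.142,.146):
    v=[]
    for a in np.arange(.9,1.5,.01):
        u=proj(c,W(*(PIV+r*np.array([-np.cos(a),np.sin(a)])),.04)); v.append(cv2.getRectSubPix(g,(1,1),tuple(u.astype(float)))[0,0])
    v=np.array(v,int); i=np.nonzero(v>110)[0]; print(r,'gap',(.9+.01*i[[0,-1]]).round(2) if len(i) else v)
m=(c['frame'].max(2)<28).astype(np.uint8); m[:140]=0;m[225:]=0;m[:,:280]=0;m[:,360:]=0
ys,xs=np.nonzero(m); print('knob',xs.min(),xs.max(),ys.min(),ys.max(),'pred top',proj(c,knob(.18,.1)),'base',proj(c,knob(.18,.054)))
cv2.imwrite('pics/w2.png',cv2.resize(c['frame'][120:320,230:500],None,fx=2.9,fy=2.9,interpolation=cv2.INTER_CUBIC))
E
python3 m2.py
```

```text
2.5333 [0.45469424 0.14787155 0.20938687] [-3.14136542e+00 -1.61885940e-04  1.57839871e+00] [-0.001  0.001 -0.    -0.001  0.001 -0.015]
cam [0.37346053 0.14817221 0.3891943 ] tcp px [314.16902687 251.79869709]
corner pred [116.8 158.5] seen [116.8 158.5] d mm bed [-0. -0.]
corner pred [436.3  97.2] seen [432.9  97.4] d mm bed [-0.4 -3.5]
corner pred [453.8 303.8] seen [453.8 303.8] d mm bed [ 0. -0.]
0.138 gap [1.07 1.2 ]
0.142 gap [1.11 1.21]
0.146 gap [1.11 1.21]
knob 280 358 145 209 pred top [314.94048849 199.74581789] base [315.02889369 187.24920018]
```

View pics/w2.png

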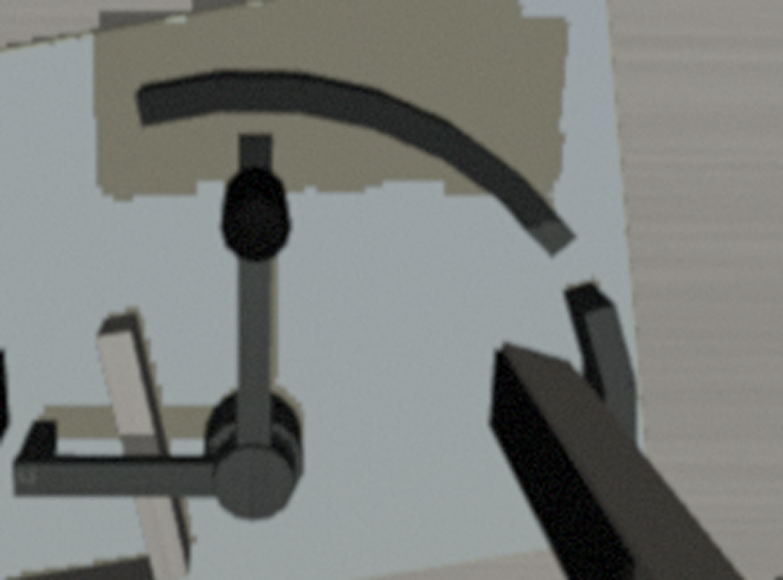

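```bash
python3 -c "
from h import *
c=cam('wrist')
for n,(x,y) in dict(s1=(564,247),s2=(598,311),mid=(581,279)).items():
    u=230+(x-1)/2.9; v=120+(y-1)/2.9; w=RB.T@(onz(c,u,v,.04)[:2]-O)-PIV; print(n,w*1000,np.hypot(*w)*1000,np.pi-np.arctan2(w[1],w[0]))
print('hub',RB.T@(onz(c,230+253/2.9,120+475/2.9,.06)[:2]-O))
print('knobtop',RB.T@(onz(c,230+256/2.9,120+222/2.9,.1)[:2]-O), knob(.19,.1))
for q in (.19,): print(row(knob(q,.066),kyaw(q)))
"
```

```text
s1 [-65.07719604 128.71225235] 144.22858714166864 1.102677020044668
s2 [-38.03712495 138.71615313] 143.83669216891963 1.3031662723028763
mid [-51.68468239 133.667024  ] 143.31147790621728 1.2018361312254469
hub [0.01976715 0.07288267]
knobtop [-0.0855233   0.09307204] [0.45489717 0.14919946 0.1       ]
[0.13, 0.023, 14.339, -0.0, -0.0, 0.007]
```

The measured gap spans joint angles 1.10 to 1.30 (middle 1.202), and the bed model predicts 1.2. I'll grip the knob.

Emit:
play_rows(steps=[[[0.1, 0, 3, 0, 0, 0, 1], [0.1, 0, 6, 0, 0, 0, 1], [0.1, 0, 9, 0, 0, 0, 1], [0.1, 0, 12, 0, 0, 0, 1], [0.1, 0, 14, 0, 0, 0, 1], [0.1, 0, 14.2, 0, 0, 0, 1], [0.1, 0, 14.2, 0, 0, 0, 0], [0.1, 0, 14.2, 0, 0, 0, 0], [0.1, 0, 14.2, 0, 0, 0, 0], [0.1, 0, 14.2, 0, 0, 0, 0], [0.1, 0, 14.2, 0, 0, 0, 0], [0.1, 0, 14.2, 0, 0, 0, 0], [0.1, 0, 14.2, 0, 0, 0, 0], [0.1, 0, 14.2, 0, 0, 0, 0]]], force=15)

```text
time_s: 3.75
ee_pos: [0.4547, 0.1489, 0.0676]
eef_rot: [3.142, -0.0, 1.579]
force: [0.4, 0.5, -0.3]
grip_width: 0.044
```

```bash
python3 -c "
from h import *
o=ctrl.get_obs(); print(o['time_s'],o['ee_pos'],o['eef_rot'],o['force'],o['grip_width'])
for q in np.append(np.arange(.27,1.2,.0775),[1.2]): print(round(q,3),row(knob(q,o['ee_pos'][2]),kyaw(q),o))
"
```

```text
3.75 [0.45472059 0.14892764 0.06755944] [ 3.14155933e+00 -2.35395816e-04  1.57905026e+00] [ 0.35669856  0.54744421 -0.33119335] 0.04399045926340181
0.27 [0.906, 0.059, 0.0, 0.0, -0.0, 0.087]
0.348 [1.751, 0.166, 0.0, 0.0, -0.0, 0.164]
0.425 [2.586, 0.338, 0.001, 0.0, -0.0, 0.242]
0.503 [3.405, 0.574, 0.001, -0.0, -0.0, 0.319]
0.58 [4.203, 0.873, 0.001, -0.0, -0.0, 0.397]
0.658 [4.976, 1.233, 0.001, -0.0, -0.0, 0.474]
0.735 [5.718, 1.651, 0.001, -0.0, -0.0, 0.552]
0.813 [6.426, 2.126, 0.002, -0.0, -0.0, 0.629]
0.89 [7.095, 2.654, 0.002, -0.0, -0.0, 0.707]
0.968 [7.721, 3.232, 0.002, -0.0, -0.0, 0.784]
1.045 [8.301, 3.857, 0.002, -0.0, -0.0, 0.862]
1.122 [8.83, 4.525, 0.002, -0.0, -0.0, 0.939]
1.2 [9.306, 5.232, 0.002, -0.0, -0.0, 1.017]
```

Emit:
play_rows(steps=[[[0, 0, 0, 0, 0, 0, 0], [0, 0, 0, 0, 0, 0, 0], [0, 0, 0, 0, 0, 0, 0], [0, 0, 0, 0, 0, 0, 0], [0, 0, 0, 0, 0, 0, 0], [0, 0, 0, 0, 0, 0, 0], [0, 0, 0, 0, 0, 0, 0]]], force=15)

```text
time_s: 4.33
ee_pos: [0.4547, 0.149, 0.0675]
eef_rot: [-3.142, -0.0, 1.579]
force: [-0.9, 0.8, -0.6]
grip_width: 0.0216
```

Emit:
play_rows(steps=[[[0.9, 0.06, 0, 0, 0, 0.087, 0], [1.75, 0.17, 0, 0, 0, 0.164, 0], [2.6, 0.34, 0, 0, 0, 0.242, 0], [3.4, 0.57, 0, 0, 0, 0.32, 0], [4.2, 0.87, 0, 0, 0, 0.4, 0], [5.0, 1.23, 0, 0, 0, 0.474, 0], [5.7, 1.65, 0, 0, 0, 0.552, 0], [6.4, 2.13, 0, 0, 0, 0.63, 0], [7.1, 2.65, 0, 0, 0, 0.707, 0], [7.7, 3.23, 0, 0, 0, 0.784, 0], [8.3, 3.86, 0, 0, 0, 0.862, 0], [8.83, 4.53, 0, 0, 0, 0.939, 0], [9.3, 5.23, 0, 0, 0, 1.017, 0], [9.3, 5.23, 0, 0, 0, 1.017, 0], [9.3, 5.23, 0, 0, 0, 1.017, 0], [9.3, 5.23, 0, 0, 0, 1.017, 0]]], force=15)

```text
time_s: 5.67
ee_pos: [0.5059, 0.2424, 0.0676]
eef_rot: [-3.141, -0.0, 0.565]
force: [-1.2, 4.4, 0.2]
grip_width: 0.0216
```

```bash
python3 -c "
from h import *
o=ctrl.get_obs(); print(o['time_s'],o['ee_pos'],o['eef_rot'],o['force'],o['grip_width'],knob(1.2,.0675),kyaw(1.2)); print(row(knob(1.2,.0675),kyaw(1.2)))
"
```

```text
5.6667 [0.50591941 0.24244841 0.0675714 ] [-3.14093498e+00 -2.73812310e-04  5.64583587e-01] [-1.24617707  4.38663177  0.21222115] 0.021557144447476757 [0.50627135 0.24241783 0.0675    ] 0.5620963267948966
[0.028, 0.021, 0.007, -0.001, -0.0, 0.002]
```

Emit:
play_rows(steps=[[[0, 0, 0, 0, 0, 0, 0.6], [0, 0, 0, 0, 0, 0, 0.6], [0, 0, 0, 0, 0, 0, 0.6], [0, 0, 0, 0, 0, 0, 0.6], [0, 0, 0, 0, 0, 0, 0.6], [0, 0, 0, 0, 0, 0, 0.6], [0, 0, -1, 0, 0, 0, 0.8], [0, 0, -3, 0, 0, 0, 1], [0, 0, -6, 0, 0, 0, 1], [0, 0, -9, 0, 0, 0, 1], [0, 0, -12, 0, 0, 0, 1], [0, 0, -15, 0, 0, 0, 1], [0, 0, -16, 0, 0, 0, 1], [0, 0, -16, 0, 0, 0, 1], [0, 0, -16, 0, 0, 0, 1]]])

```text
time_s: 6.92
ee_pos: [0.5057, 0.2423, 0.2271]
eef_rot: [-3.141, -0.0, 0.565]
force: [0.5, -0.1, -1.0]
grip_width: 0.0941
```

```bash
python3 -c "
from h import *
c=cam('wrist'); o=ctrl.get_obs(); print(o['time_s'],o['ee_pos'],o['eef_rot'],o['grip_width'])
cv2.imwrite('pics/w3.png',cv2.resize(c['frame'],None,fx=1.25,fy=1.25,interpolation=cv2.INTER_CUBIC))
np.save('c3.npy',c,allow_pickle=True)
for n,p in dict(tip=W(*(PIV+.13*np.array([-np.cos(1.2),np.sin(1.2)])),.054),hub=W(*PIV,.054),knob=knob(1.2,.1),notch=W(-.0265,.2023,.04)).items(): print(n,(proj(c,p)*1.25).round(1))
"
```

```text
6.9667 [0.50546268 0.242133   0.22619884] [-3.14062319e+00  1.56259064e-03  5.64598953e-01] 0.09377533995039963
tip [393.9 206.6]
hub [393.6 348.2]
knob [393.8 244.5]
notch [393.8 189.8]
```

View pics/w3.png

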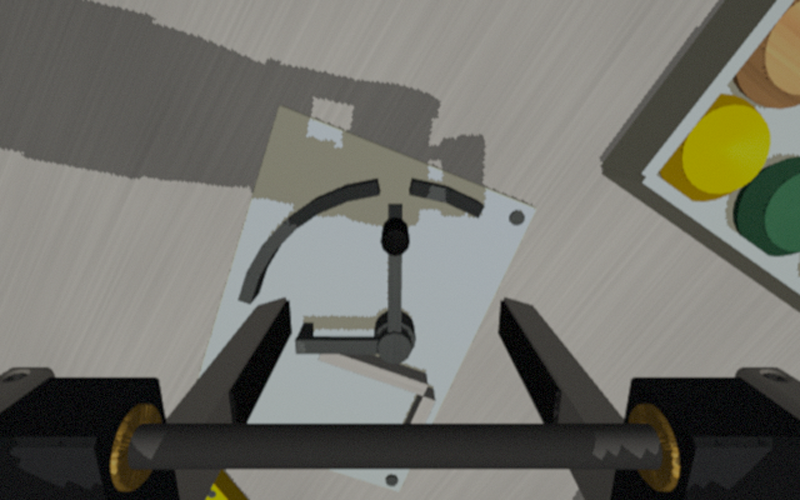

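The lever arm is at x=395, in the middle of the gap, whose ends are at 380 and 411 (middle 395.5). Now I move above the mould.

```bash
python3 -c "
from h import *
print(row((.502,-.313,.20),-1.187))"
```

```text
[-29.992, 46.715, 2.621, 0.001, 0.002, 1.752]
```

Emit:
play_rows(steps=[[[-2, 3, 0, 0, 0, 0.1, 1], [-4, 6, 0, 0, 0, 0.22, 1], [-6, 9, 0, 0, 0, 0.34, 1], [-8, 12.5, 0, 0, 0, 0.46, 1], [-10, 16, 0.3, 0, 0, 0.58, 1], [-12, 19, 0.6, 0, 0, 0.7, 1], [-14, 22, 0.9, 0, 0, 0.82, 1], [-16, 25, 1.2, 0, 0, 0.94, 1], [-18, 28, 1.5, 0, 0, 1.06, 1], [-20, 31, 1.8, 0, 0, 1.18, 1], [-22, 34.5, 2.1, 0, 0, 1.3, 1], [-24, 38, 2.4, 0, 0, 1.42, 1], [-26, 41, 2.6, 0, 0, 1.54, 1], [-28, 44, 2.6, 0, 0, 1.65, 1], [-30, 46.7, 2.6, 0, 0, 1.752, 1], [-30, 46.7, 2.6, 0, 0, 1.752, 1], [-30, 46.7, 2.6, 0, 0, 1.752, 1], [-30, 46.7, 2.6, 0, 0, 1.752, 1]]])

```text
time_s: 8.47
ee_pos: [0.5015, -0.3122, 0.1988]
eef_rot: [3.139, 0.003, -1.186]
force: [0.3, 0.2, 0.7]
grip_width: 0.0941
```

```bash
python3 -c "
from h import *
c=cam('wrist'); o=ctrl.get_obs(); print(o['time_s'],o['ee_pos'],o['eef_rot'],o['grip_width'])
w=wood(c,200,440,100,300); n,l,st,_=cv2.connectedComponentsWithStats(w); i=1+st[1:,4].argmax(); print(st[i])
f=c['frame'].copy(); ct=max(cv2.findContours((l==i).astype(np.uint8),0,1)[0],key=cv2.contourArea)
r=cv2.minAreaRect(np.array([onz(c,*p[0],.066)[:2] for p in ct],np.float32)); print('rib incl sides @.066',r,cv2.boxPoints(r))
M=Ro.from_euler('z',.384).as_matrix()[:2,:2]
for a,b in((45,35),(45,-35),(-45,35),(-45,-35)):
  p=np.append(np.array([.502,-.313])+M@np.array([a,b])/1000,.024); cv2.circle(f,tuple(proj(c,p).round().astype(int)),3,(0,0,255),1)
for a,b in((32,9),(32,-9),(-32,9),(-32,-9)):
  p=np.append(np.array([.502,-.313])+M@np.array([a,b])/1000,.066); cv2.circle(f,tuple(proj(c,p).round().astype(int)),3,(255,0,255),1)
cv2.imwrite('pics/w4.png',cv2.resize(f[80:340,170:470],None,fx=2.3,fy=2.3,interpolation=cv2.INTER_CUBIC))
"
```

```text
8.5167 [ 0.50178881 -0.31180991  0.19927576] [ 3.13904447e+00  2.19676046e-03 -1.18542072e+00] 0.0938511738526596
[ 307  156   19   70 1036]
rib incl sides @.066 ((0.5037277936935425, -0.31093019247055054), (0.06649098545312881, 0.01712101884186268), 21.620826721191406) [[ 0.46966714 -0.3152217 ]
 [ 0.47597557 -0.3311381 ]
 [ 0.53778845 -0.3066387 ]
 [ 0.53148    -0.29072228]]
```

View pics/w4.png

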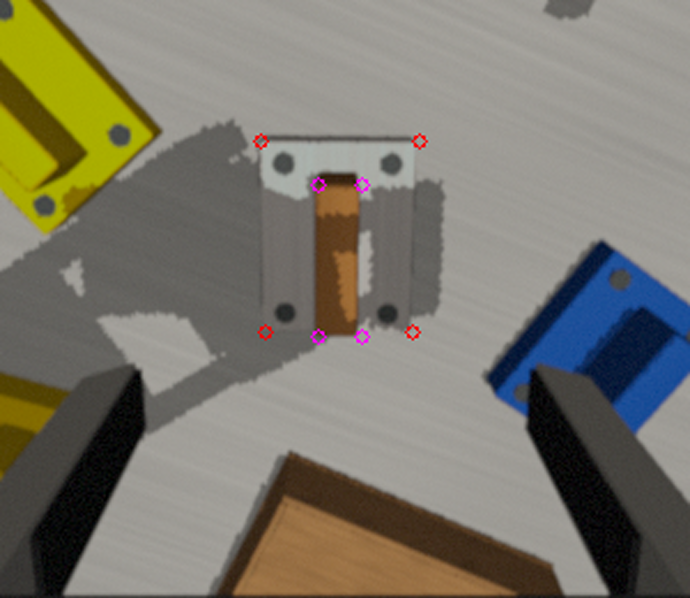

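The overlay of the estimated mould on the wrist view agrees to about 1 mm: block edges 262 to 415 against 261/265 to 413/419. Now I descend and grasp the rib.

```bash
python3 -c "
from h import *
print(row((.5025,-.312,.030),-1.186), row(W(.03-.02,-.015-.012,.12),YAW-np.pi/2), W(.03,-.015,.04))"
```

```text
[0.082, -0.102, 16.927, 0.003, 0.002, 0.001] [-31.115, -19.861, 7.945, 0.003, 0.002, 0.194] [0.58596737 0.06684371 0.04      ]
```

Emit:
play_rows(steps=[[[0.1, -0.1, 3, 0, 0, 0, 0.6], [0.1, -0.1, 6, 0, 0, 0, 0.6], [0.1, -0.1, 9, 0, 0, 0, 0.6], [0.1, -0.1, 12, 0, 0, 0, 0.6], [0.1, -0.1, 14, 0, 0, 0, 0.6], [0.1, -0.1, 16, 0, 0, 0, 0.6], [0.1, -0.1, 16.9, 0, 0, 0, 0.6], [0.1, -0.1, 16.9, 0, 0, 0, 0.6], [0.1, -0.1, 16.9, 0, 0, 0, 0], [0.1, -0.1, 16.9, 0, 0, 0, 0], [0.1, -0.1, 16.9, 0, 0, 0, 0], [0.1, -0.1, 16.9, 0, 0, 0, 0], [0.1, -0.1, 16.9, 0, 0, 0, 0], [0.1, -0.1, 16.9, 0, 0, 0, 0], [0.1, -0.1, 16.9, 0, 0, 0, 0], [0.1, -0.1, 16.9, 0, 0, 0, 0], [0.1, -0.1, 16.9, 0, 0, 0, 0], [0.1, -0.1, 16.9, 0, 0, 0, 0], [0.1, -0.1, 16.9, 0, 0, 0, 0]]], force=40)

```text
time_s: 10.1
ee_pos: [0.5026, -0.3122, 0.0306]
eef_rot: [3.139, 0.002, -1.185]
force: [-1.6, 1.7, 5.8]
grip_width: 0.018
```

```bash
python3 -c "
from h import *
o=ctrl.get_obs(); print(o['time_s'],o['ee_pos'],o['eef_rot'],o['force'],o['moment'],o['grip_width'])
Y=YAW-np.pi/2
print(row((.5025,-.312,.13),-1.186,o)); print(row(W(.03-.02,-.015-.012,.12),Y,o))
print(row(W(.03-.02,-.015-.012,.048),Y,o))"
```

```text
10.1 [ 0.50263264 -0.31222559  0.03058462] [ 3.13918413e+00  1.91298839e-03 -1.18532338e+00] [-1.55239122  1.65450451  5.82653329] [ 0.1305291   0.24078627 -0.01803568] 0.017986016258894996
[-0.045, 0.028, -9.941, 0.002, 0.002, 0.001]
[-31.217, -19.759, -8.929, 0.003, 0.002, 0.194]
[-31.204, -19.777, -1.729, 0.003, 0.002, 0.194]
```

Emit:
play_rows(steps=[[[0, 0, -1, 0, 0, 0, 0], [0, 0, -3, 0, 0, 0, 0], [0, 0, -6, 0, 0, 0, 0], [0, 0, -9, 0, 0, 0, 0], [-2, -1.3, -10, 0, 0, 0.01, 0], [-4.5, -2.9, -10, 0, 0, 0.03, 0], [-7, -4.5, -10, 0, 0, 0.05, 0], [-9.5, -6.1, -10, 0, 0, 0.06, 0], [-12, -7.7, -10, 0, 0, 0.08, 0], [-14.5, -9.3, -10, 0, 0, 0.09, 0], [-17, -10.9, -10, 0, 0, 0.11, 0], [-19.5, -12.5, -10, 0, 0, 0.12, 0], [-22, -14, -10, 0, 0, 0.14, 0], [-24.5, -15.6, -10, 0, 0, 0.15, 0], [-27, -17.1, -10, 0, 0, 0.17, 0], [-29, -18.5, -10, 0, 0, 0.18, 0], [-30.5, -19.4, -9.5, 0, 0, 0.19, 0], [-31.2, -19.8, -9, 0, 0, 0.194, 0], [-31.2, -19.8, -9, 0, 0, 0.194, 0], [-31.2, -19.8, -9, 0, 0, 0.194, 0]]], force=60)

```text
time_s: 11.77
ee_pos: [0.5686, 0.0507, 0.1203]
eef_rot: [3.138, 0.001, -1.379]
force: [0.7, 0.2, -4.2]
grip_width: 0.0176
```

```bash
python3 -c "
from h import *
c=cam('top'); s=cam('scene')
o=ctrl.get_obs(); print(o['time_s'],o['ee_pos'],o['eef_rot'],o['force'],o['moment'],o['grip_width'])
Y=YAW-np.pi/2
for z in (.06,.046,.0435): print(row(W(.03-.02,-.015-.012,z),Y,o))
w=cv2.resize(cam('wrist')['frame'],None,fx=.95,fy=.95); a=cv2.resize(s['frame'][140:290,250:440],None,fx=1.3,fy=1.3); im=np.zeros((600,610,3),np.uint8); im[:380,:608]=w; im[385:580,:247]=a; im[385:580,260:507]=cv2.resize(c['frame'][125:275,200:390],None,fx=1.3,fy=1.3); cv2.imwrite('pics/w5.png',im)
"
```

```text
11.8667 [0.5689938  0.05010215 0.12087121] [ 3.13871039e+00  1.18740964e-03 -1.38017457e+00] [-0.9029035  -1.0833563  -4.49137036] [-0.0493833  -0.00262582 -0.0371793 ] 0.017702733039945615
[-0.114, -0.002, 6.087, 0.003, 0.001, -0.001]
[-0.112, -0.006, 7.487, 0.003, 0.001, -0.001]
[-0.112, -0.007, 7.737, 0.003, 0.001, -0.001]
```

View pics/w5.png

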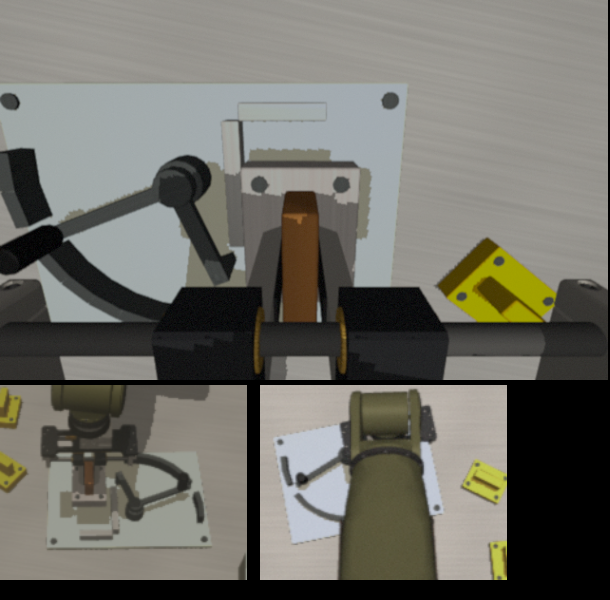

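The mould is held square on the rib over the free bed, and the lever arm is still in the gap. Next I lower it onto the bed, short of both stops.

Emit:
play_rows(steps=[[[-0.1, 0, 2, 0.003, 0.001, 0, 0], [-0.1, 0, 4, 0.003, 0.001, 0, 0], [-0.1, 0, 6, 0.003, 0.001, 0, 0], [-0.1, 0, 6.8, 0.003, 0.001, 0, 0], [-0.1, 0, 7.3, 0.003, 0.001, 0, 0], [-0.1, 0, 7.6, 0.003, 0.001, 0, 0], [-0.1, 0, 7.75, 0.003, 0.001, 0, 0], [-0.1, 0, 7.8, 0.003, 0.001, 0, 0], [-0.1, 0, 7.85, 0.003, 0.001, 0, 0], [-0.1, 0, 7.85, 0.003, 0.001, 0, 0], [-0.1, 0, 7.85, 0.003, 0.001, 0, 0]]])

```text
time_s: 12.83
ee_pos: [0.5689, 0.0512, 0.0429]
eef_rot: [-3.141, 0.0, -1.38]
force: [-0.2, 0.3, -4.5]
grip_width: 0.0178
```

```bash
cat > st.py <<'E'
from h import *
o=ctrl.get_obs(); Y=YAW-np.pi/2
print(o['time_s'],o['ee_pos'],o['eef_rot'],'F bed',(RB.T@o['force'][:2]).round(1),o['force'][2].round(1),'M',o['moment'].round(2),'w',o['grip_width'].round(4),'bed mm',(RB.T@(o['ee_pos'][:2]-O)*1000).round(1))
print(row(W(.03,-.015,.0425),Y,o))
E
python3 st.py
```

```text
Traceback (most recent call last):
  File "st.py", line 3, in <module>
    print(o['time_s'],o['ee_pos'],o['eef_rot'],'F bed',(RB.T@o['force'][:2]).round(1),o['force'][2].round(1),'M',o['moment'].round(2),'w',o['grip_width'].round(4),'bed mm',(RB.T@(o['ee_pos'][:2]-O)*1000).round(1))
                                                                                                                                          ^^^^^^^^^^^^^^^^^^^^^
AttributeError: 'float' object has no attribute 'round'
```

Emit:
play_rows(steps=[[[0, 0, 0.05, 0, 0, 0, 0], [0, 0, 0.1, 0, 0, 0, 0], [0, 0, 0.1, 0, 0, 0, 0], [0, 0, 0.1, 0, 0, 0, 0]]])

```text
time_s: 13.17
ee_pos: [0.5691, 0.0512, 0.0426]
eef_rot: [-3.14, -0.0, -1.38]
force: [-1.6, -0.3, 5.9]
grip_width: 0.0178
```

```bash
sed -i "s/o\['grip_width'\].round(4)/o['grip_width']/" st.py; python3 st.py
```

```text
13.1667 [0.56914219 0.0512065  0.04259198] [-3.13977735e+00 -1.00480222e-05 -1.38033498e+00] F bed [-1.6 -0. ] 5.9 M [ 0.01  0.93 -0.06] w 0.017823338710389196 bed mm [ 10.5 -27.2]
[-1.217, -1.948, 0.013, -0.002, -0.0, -0.001]
```

Contact with the bed: z 0.0426, net down force about 10 N. I'll slide to within about 3 mm of both stops, levelling by the 0.003 rad.

Emit:
play_rows(steps=[[[-0.2, -0.4, 0, -0.003, 0, 0, 0], [-0.4, -0.8, 0, -0.003, 0, 0, 0], [-0.6, -1.2, 0, -0.003, 0, 0, 0], [-0.8, -1.5, 0, -0.003, 0, 0, 0], [-0.9, -1.65, 0, -0.003, 0, 0, 0], [-0.9, -1.65, 0, -0.003, 0, 0, 0], [-0.9, -1.65, 0, -0.003, 0, 0, 0]]], force=60)

```text
time_s: 13.75
ee_pos: [0.584, 0.0634, 0.0427]
eef_rot: [3.141, 0.0, -1.38]
force: [1.6, 0.8, -0.9]
grip_width: 0.0173
```

```bash
python3 st.py
```

```text
13.75 [0.58396049 0.06342043 0.04265784] [ 3.14126851e+00  1.73198893e-04 -1.38024276e+00] F bed [1.8 0.5] -0.9 M [ 0.21 -0.1  -0.04] w 0.017285214773638334 bed mm [ 27.4 -18. ]
[-0.298, -0.262, 0.016, 0.0, 0.0, -0.001]
```

Emit:
play_rows(steps=[[[-0.1, 0, 0, 0, 0, 0, 0], [-0.2, 0, 0.02, 0, 0, 0, 0], [-0.3, 0, 0.02, 0, 0, 0, 0], [-0.4, 0, 0.02, 0, 0, 0, 0], [-0.4, 0, 0.02, 0, 0, 0, 0]]])

```text
time_s: 14.17
ee_pos: [0.5833, 0.0673, 0.0426]
eef_rot: [-3.142, -0.0, -1.38]
force: [0.5, -2.7, 1.9]
grip_width: 0.0175
```

```bash
python3 st.py
```

```text
14.1667 [0.58330717 0.06728424 0.04263533] [-3.14155281e+00 -2.51151798e-04 -1.38004835e+00] F bed [-0.1 -2.8] 1.9 M [-0.6   0.05  0.17] w 0.01749188059658662 bed mm [ 27.5 -14.1]
[0.094, -0.253, 0.014, -0.0, -0.0, -0.001]
```

Emit:
play_rows(steps=[[[-0.05, -0.1, 0, 0, 0, 0, 0], [-0.1, -0.2, 0, 0, 0, 0, 0], [-0.15, -0.3, 0, 0, 0, 0, 0], [-0.2, -0.4, 0, 0, 0, 0, 0], [-0.2, -0.4, 0, 0, 0, 0, 0]]])

```text
time_s: 14.58
ee_pos: [0.586, 0.068, 0.0427]
eef_rot: [3.138, -0.003, -1.38]
force: [-8.6, -17.9, 8.1]
grip_width: 0.0176
```

```bash
python3 st.py
```

```text
14.5833 [0.5860172  0.06797659 0.04272815] [ 3.13838766e+00 -2.83692144e-03 -1.38017896e+00] F bed [-11.8 -16. ] 8.1 M [-3.2   1.59  0.21] w 0.017596240567742453 bed mm [ 30.3 -13.9]
[0.11, 0.026, 0.023, 0.003, -0.003, -0.001]
```

Both stops are in contact (about -12 and -16 N). There is a slight tilt of about 5 mrad, so I'll firm up the push, with counter-tilt and a little down force.

Emit:
play_rows(steps=[[[-0.2, -0.15, 0.05, 0.003, -0.006, 0, 0], [-0.21, -0.18, 0.1, 0.004, -0.008, 0, 0], [-0.22, -0.2, 0.12, 0.004, -0.01, 0, 0], [-0.23, -0.22, 0.12, 0.004, -0.01, 0, 0], [-0.23, -0.22, 0.12, 0.004, -0.01, 0, 0], [-0.23, -0.22, 0.12, 0.004, -0.01, 0, 0], [-0.23, -0.22, 0.12, 0.004, -0.01, 0, 0]]], force=60)

```text
time_s: 15.17
ee_pos: [0.587, 0.0682, 0.0426]
eef_rot: [3.14, 0.004, -1.38]
force: [-13.7, -19.9, 18.7]
grip_width: 0.0173
```

```bash
python3 st.py
```

```text
15.1667 [0.58701456 0.06815656 0.04256941] [ 3.13966273  0.00370931 -1.38019115] F bed [-17.3 -16.9] 18.7 M [-4.31  2.43  0.29] w 0.01728331157054975 bed mm [ 31.3 -13.9]
[0.109, 0.128, 0.007, 0.002, 0.004, -0.001]
```

Emit:
play_rows(steps=[[[-0.22, -0.2, 0.12, 0.003, -0.006, 0, 0], [-0.24, -0.24, 0.12, 0.003, -0.006, 0, 0], [-0.25, -0.25, 0.12, 0.003, -0.006, 0, 0], [-0.25, -0.25, 0.12, 0.003, -0.006, 0, 0], [-0.25, -0.25, 0.12, 0.003, -0.006, 0, 0], [-0.25, -0.25, 0.12, 0.003, -0.006, 0, 0]]], force=60)

```text
time_s: 15.67
ee_pos: [0.587, 0.0682, 0.0426]
eef_rot: [3.137, 0.006, -1.38]
force: [-26.5, -22.8, 28.5]
grip_width: 0.0178
```

```bash
python3 st.py; python3 -c "
from h import *
c=cam('wrist'); f=cv2.resize(c['frame'][100:320,180:480],None,fx=2.6,fy=2.6,interpolation=cv2.INTER_CUBIC); cv2.imwrite('pics/w6.png',f)
s=cam('scene'); cv2.imwrite('pics/s6.png',cv2.resize(s['frame'][150:280,270:430],None,fx=4.6,fy=4.6,interpolation=cv2.INTER_CUBIC))
"; python3 st.py
```

```text
15.6667 [0.58704119 0.06823549 0.04259249] [ 3.13676545  0.00600885 -1.37997507] F bed [-30.4 -17.3] 28.5 M [-5.16  4.3   0.25] w 0.017800355854580813 bed mm [ 31.3 -13.8]
[0.116, 0.132, 0.009, 0.005, 0.006, -0.0]
15.7667 [0.58703891 0.06823283 0.04258342] [ 3.13678004  0.00598159 -1.3799338 ] F bed [-29.8 -17.3] 27.8 M [-5.19  4.29  0.24] w 0.017230478267143967 bed mm [ 31.3 -13.8]
[0.116, 0.132, 0.008, 0.005, 0.006, -0.0]
```

View pics/w6.png

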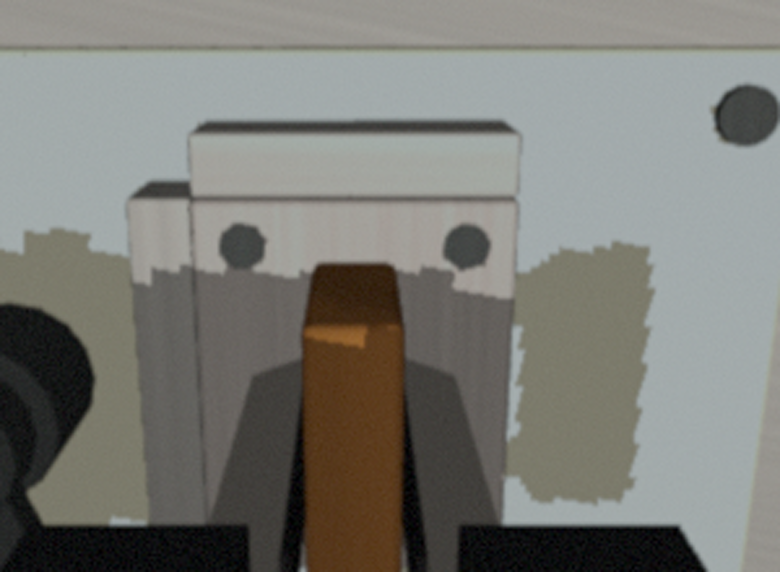

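View pics/s6.png

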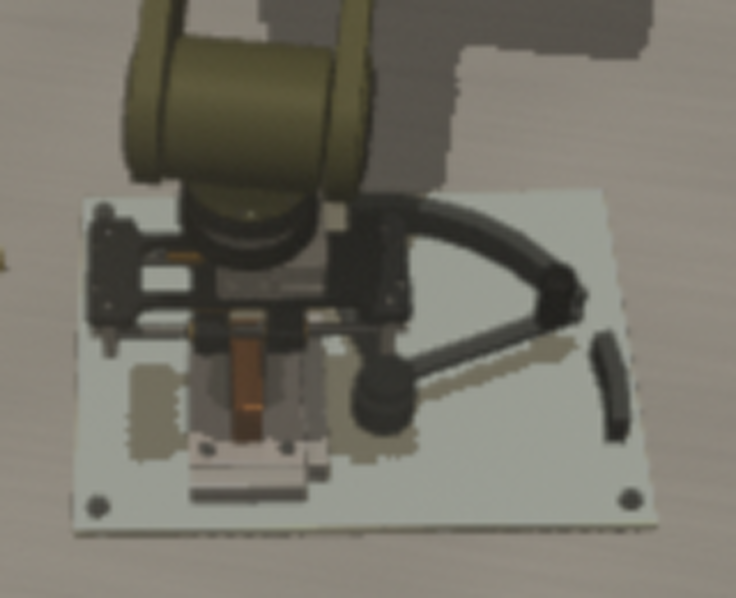

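Both views show the mould's short end flush along the far stop (seam at crop y=197) and its long side flush along the side stop (seam at x=190 to 205). The lever arm is still in the gap. One final call evens out the push and tilt, then I hand in.

Emit:
play_rows(steps=[[[-0.25, -0.22, 0.11, 0.005, -0.003, 0, 0], [-0.28, -0.22, 0.1, 0.006, -0.001, 0, 0], [-0.3, -0.22, 0.1, 0.006, -0.001, 0, 0], [-0.3, -0.22, 0.1, 0.006, -0.001, 0, 0], [-0.3, -0.22, 0.1, 0.006, -0.001, 0, 0], [-0.3, -0.22, 0.1, 0.006, -0.001, 0, 0]]], force=60)

```text
time_s: 16.27
ee_pos: [0.5871, 0.0682, 0.0426]
eef_rot: [3.138, 0.003, -1.38]
force: [-22.2, -26.5, 22.8]
grip_width: 0.0177
```

```bash
python3 st.py
```

```text
16.2667 [0.58707408 0.06817496 0.042611  ] [ 3.13755069e+00  2.74259111e-03 -1.38024997e+00] F bed [-26.9 -21.8] 22.8 M [-5.39  3.65  0.23] w 0.017738803533887758 bed mm [ 31.3 -13.9]
[0.11, 0.134, 0.011, 0.004, 0.003, -0.001]
```

Tilt is now (0.004, 0.003) against (0.003, 0.002) when the mould lay flat on the table at pick-up. The push is 27 N on the far stop and 22 N on the side stop. Handing in.

```bash
python3 -c "
from h import *
print(ctrl.hand_in())"; python3 st.py
```

```text
the job is handed in; nothing more can be done
None
the job is handed in; nothing more can be done
```

The gate lever stands in the middle of its notch. The mould is pressed into the corner and still gripped, pushing on both stops, and the job was handed in at about 16.3 s.

**What I did**
- **Lever:** I gripped the knob and swung the lever from about 0.19 rad to 1.2 rad. In the wrist view the arm was at x=395, and the middle of the gap was at x=395.5. The scene view taken while pressing also showed it still in the gap.
- **Mould:** I took the bare aluminium mould by its wooden rib, leaving the two yellow ones and the blue one alone. I set it on the bed short of the stops and slid it into the corner.

**Last checks**
- **Push:** The wrist force was about 27 N towards the far stop, 22 N towards the side stop, and 23 N net upwards from the bed. The grip is set to 60 N.
- **Flush and flat:** Both seams looked closed in the wrist view. The tilt was about 1 mrad from the mould's flat pose.

**What disagreed**
- **Tool position:** The final tool position was (31.3, -13.9) mm in the bed frame, while the seated mould centre should be at (30, -15) mm. I put that down to about 1 mm of grasp and calibration offset.
- **Slip on the far stop:** The tool moved 1 mm further towards the far stop after contact first showed there, possibly from the rib slipping slightly in the jaws. It then held steady.

I never moved towards the bottle, bowl or carton, though I did not check their positions again at the end. I got no reading during the second after handing in.

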